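Feed a carving blank, close the drill jig on it, pin it and hold it shut

TASK

Get the carving blank ready for drilling in the hinged jig: swing the sprung feed lever to its stop so that the blank slides home against the end stop, let the lever spring back, then swing the open leaf down over the blank. Take the locating pin (the one with a collar) from the tool block and push it through the holes of leaf, blank and base until its collar presses the sprung leaf fully shut, and finish while still holding the pin and pressing it down, because the leaf pops up when let go. Leave the bradawl and the other things lying about alone.

Things in the scene. Friction and masses are not known exactly. Their poses are not given: they have to be found in the camera images.
- jig: hardwood drill jig, fixed; origin on the bench under its middle; all other jig parts are given in its x, y. Base x -60..60, y -150..120, 30 mm high. Two rails (inner faces x = -23 and 23, outer -60 and 60, y -78..78, tops at 46 mm) form a channel along y. The hinge block (x -42..42, y 78..118, 48 mm high) ends it; its face at y = 78 is the blank's end stop
- base_hole (a point): centre of the mouth of the vertical 12 mm hole through the base, in the channel floor 30 mm above the bench, at jig x = 0, y = -5 mm
- leaf (a joint): hinged plywood leaf: 0 = shut (level, upper face 62.5 mm over the bench), grows as it swings up and over to jig +y, 1.57 upright, stop 1.9, starts 1.6 to 1.85. Stiff hinge (0.18 N m): stays where left. 84 mm wide (x), 14 thick, 0.18 kg. Two sprung pads under it, 80 mm from the hinge, rest on the blank: left alone it stays ajar at about 0.075; about 8 N at its hole shuts it, let go it pops up
- leaf_hinge (a point): middle of the leaf's hinge axis, at jig x = 0, y = 105 mm, 55.5 mm above the bench, in the leaf's mid-plane; the axis runs along jig x; its attitude turns with the leaf
- leaf_hole (a point): centre of the steel-rimmed 12 mm hole in the leaf, at its outer (upper when shut) face, 110 mm from the hinge axis; its z axis points out of that face. With the leaf shut it is straight above base_hole
- leaf_edge (a point): middle of the leaf's free edge, at the outer face, 135 mm from the hinge axis
- feed_lever (a joint): flat steel lever across the channel, upright pivot on the -x rail: 0 = rest, 0.6 = its stop (turned to jig +y, anticlockwise from above). A spring returns it to 0 (1.2 N at the knob at rest, 2.4 N at the stop). The roller under it, 50 mm from the pivot, pushes the blank's -y end along the channel; at the stop the blank is home within 1 mm
- lever_knob (a point): top centre of the lever's upright wooden knob, 95 mm over the bench, 20 mm across, 32 mm tall, below it a 12 mm neck down to the arm, whose top is at 56 mm; 125 mm from the pivot. At rest near jig x = 69, y = -91, at the stop near x = 69, y = -17: beside the base's +x side
- lever_pivot (a point): top of the lever's pivot, jig x = -50, y = -54 mm, 62 mm above the bench
- blank: loose pale limewood blank 44 x 110 x 18 mm (x, y, z) lying in the channel, an animal drawn on it, origin at the centre of its underside, same axes as the jig. It starts 14 to 27 mm short of the end stop; home it lies at jig y = 23 mm
- blank_hole (a point): centre of the 13.5 mm hole through the blank, at its top face, 28 mm from the blank's centre towards -y; straight over base_hole when the blank is home
- tool_block: dark wooden block 66 x 130 x 54 mm (x, y, z) that does not move, origin at the centre of its underside; two 13 mm holes through its top at y = -37.5 and +37.5 mm, one holding the locating pin, the other the bradawl
- pin: locating pin: steel shank 10 mm thick, 48 long, with a tapered nose (8 mm long, down to 4 mm), then a steel collar 30 mm across, 5 thick, then a round wooden knob 20 mm across, 30 tall. Origin on its axis at the collar's underside, which rests on the block 54 mm over the bench; z up along the pin to the knob. 50 to 80 g. Stands upright in one hole of tool_block
- pin_tip (a point): point of the pin's nose, 48 mm below the collar's underside
- pin_knob (a point): middle of the pin's knob, 20 mm above the collar's underside
- bradawl: bradawl with a thicker pear-shaped wooden handle, 28 mm across and 56 mm tall, brass ferrule, no collar, standing in the other hole; origin on its axis at the block's top; stays where it is
- figure: carved flat animal about 120 x 35 x 14 mm lying on the bench, origin at its underside; stays where it is
- marker: marker pen 140 mm long, 11 mm thick, lying on the bench; stays where it is
- iron_ring: dark iron ring 48 mm across, 6 mm high, lying on the bench; stays where it is
- offcut: hardwood offcut 55 x 130 x 28 mm lying on the bench; stays where it is
There are look-alikes about, which are no part of the job. What is shaped like the pin but orange or red is not meant. What is shaped like the blank but purple is not meant.

How it is judged:
By the outcome, as a careful person would: the job done as asked, in the order asked, and still so for the second after the job is handed in, while the arm keeps its last pose, push and grip.
It also fails if it takes over 72 s, if anything falls off the work surface, if the arm or the gripper's body presses on something with over 40 N, if the wrist force passes 120 N, or if a joint passes its speed limit or range.

ROBOT

A 7-joint arm with a two-finger parallel gripper is mounted at the origin on the work surface. World frame = base frame: x ahead of the robot, y to its left, z up, the work surface at z = 0. Lengths are in mm, angles in rad, forces in N, time in s.
With the tool pointing down it reaches from about 350 to 775 mm from the base axis. Payload 3.1 kg.
Tool frame: the origin (TCP) lies at the very end of the fingers, on their centre line; the grasp point (between the pads) lies 19 mm behind it; z points along the fingers, y is the line along which they close (so a half turn about z gives the same grasp; the last joint's range is limited). The gripper opens to 85 mm and grips with 20 to 120 N. Pads are 22 mm wide; open, the fingers measure 114 mm over their backs; the gripper's body (76 mm by 85 mm) begins 54 mm behind the grasp point. The pads swing forward as they close: fully open they stand 13 mm farther back than shut.
Start: joints at [-1.266, 0.311, 0.014, 1.512, -0.004, 1.319, -0.027], TCP at [186.913, 517.282, 231.304] pointing down, gripper open.
Joint ranges: [-2.7, 2.7], [-0.3, 1.91], [-1.27, 1.3], [0.12, 2.57], [-1.44, 4.58], [0.2, 2.03], [-3.05, 3.05]. Speed limits (rad/s): [2.79, 2.79, 3.14, 3.14, 3.14, 3.14, 3.14].

INTERFACE

Orientations are given as [roll, pitch, yaw] about the fixed x, y, z axes, in that order (R = Rz(yaw) Ry(pitch) Rx(roll)).
In Python, from bench import manip, cams gives the robot as it stands. The module is installed in compiled form; this text tells all that it offers.
- The arm moves only by the tool servo_tool, never from a script. Its argument "increments" is a list that holds one entry, the list of rows, each a list of 7 numbers: the shift along the tool's x, y, z in units of 30 mm (1.0 is 30 mm), then the turn, a rotation vector about the tool's x, y, z in units of 6 degrees (1.0 is 6 degrees), then the opening, from -1 (shut) to 1 (fully open), so that 0 is half open. In form: [[[x, y, z, rx, ry, rz, hand], ...]]. A call has 1 to 12 rows; each row shifts and turns the commanded pose from where the row before left it, along the tool's axes as they then stand; what a row does not reach is not made up. A row lasts 1/10 s, in which the tool goes at most 50 mm and 8.59 degrees, less where a joint would pass 70% of its speed; a pose out of reach is approached as far as the arm can. A call is refused whole if a number of a shift passes 1 or a number of a turn 1, either way. A call with a gripper value outside its range is refused whole. The fingers move at their own pace and stop on an object; "force" is the grip in N (left out, the last holds). Time passes only in rows, so rows that do not move let the fingers close. It gives the time, the measured TCP pose, the force, the opening and the grip force at its end, in the units of the state.
- manip.observe(): the state, without advancing time (a new reading comes with each control period).
- cams.camera(name): name is "side" or "top" or "wrist"; returns a dict with "image" (480x640x3 uint8, red, green, blue), "fov_y" (degrees; the focal length in pixels is half the picture's height over the tangent of half this angle, whatever the lens; pixels are square), "cx", "cy" (the principal point, pixels), "position" and "orientation" of the camera in the world. Camera axes: x right, y up, looking along -z (the intrinsics and any distortion apply to the point x, -y, -z); pixel columns grow to the right and rows downward; lengths in mm; the calibration is good to about 2 mm. A picture is of the moment at which its call begins. There is no depth.
- manip.job_done(): hands the job in; it is judged then, once.
Trained networks look in the newest picture that a camera, given by its name, has taken for a name from the list of things; names that differ only in an ending like _2 or _b are one class to them, and where a whole thing is asked for, a point or a joint stands for the part that bears it (a point fixed in the world has none). Each returns a list of dicts, best first, with "conf" (0 to 1); they miss things now and then, are a little off and sometimes report something else, mostly with a low value. They report only what shows in the picture. A call takes as long as a camera call. They do not tell look-alikes from the thing itself.
- cams.masks_of(camera, label): "pixels" (480x640 bool, what is visible of it).
- cams.mark_of(camera, label): "at" ([x, y, z] in mm, in the coordinates of the camera as it stood for that picture, good to about 4 mm: a listed point, or the origin of a listed thing).
The state is a dict: "clock": time; "q": joint angles; "dq": joint speeds; "joint_efforts": joint torques, N m; "eef_pos": TCP position; "orientation": TCP orientation; "contact_force": force on the tool from outside, world axes, zero at the start; "wrist_torque": the same for the moment, N m; "gripper_width": opening from 0.0 (shut) to 1.0 (fully open); "grasp_force": force on a finger pad.
Only numpy, scipy, OpenCV 4.12 (cv2) and the standard library are available. Lean on these libraries where they do the work, as an engineer would, in place of code of your own. Each camera call takes 0.05 s, during which the arm holds its last target. There are 200 camera calls.

## Working session

There is one attempt and no reset: what is moved stays moved. The work goes in short steps, Python scripts to look and compute and a tool call to move; the robot and the scene stay as the last step left them, time stands still between calls to the robot, and variables do not carry over. Pictures are saved under pics/ and viewed, at most 10 in all, crops included, and the job is handed in when it is done.

Besides the shell and the picture viewer there is one more tool, called after "Request:" as name(argument=value, ...) on one line, values as JSON. servo_tool: Moves the arm, as the interface text tells. Its arguments: {"type":"object","properties":{"increments":{"type":"array"},"force":{"type":"number"}},"required":["increments"]}

```bash
mkdir -p pics; cat > h.py <<'E'
import numpy as np, cv2
from bench import manip, cams
from scipy.spatial.transform import Rotation as R
def rot(o):
    o=np.array(o,float)
    if o.shape==(3,3): return o
    return R.from_euler('xyz',o).as_matrix() if o.size==3 else R.from_quat(o).as_matrix()
def world(c,p): return rot(c['orientation'])@np.array(p)+np.array(c['position'])
def ray(c,u,v,z):
    f=240/np.tan(np.radians(c['fov_y'])/2)
    d=rot(c['orientation'])@np.array([(u-c['cx'])/f,-(v-c['cy'])/f,-1]); p=np.array(c['position'])
    return p+d*(z-p[2])/d[2]
def proj(c,w):
    f=240/np.tan(np.radians(c['fov_y'])/2)
    p=rot(c['orientation']).T@(np.array(w)-np.array(c['position']))
    return c['cx']+f*p[0]/-p[2], c['cy']-f*p[1]/-p[2]
def marks(cam,c,labels):
    for l in labels:
        for m in cams.mark_of(cam,l)[:3]:
            w=world(c,m['at']); print(cam,l,round(m['conf'],2),w.round(0),np.round(proj(c,w)))
E
python3 - <<'E'
from h import *
for n in ['top','side']:
    c=cams.camera(n); cv2.imwrite(f'pics/{n}0.png',c['image'][:,:,::-1])
    print(n,{k:c[k] for k in c if k!='image'})
    marks(n,c,['jig','base_hole','leaf_hinge','leaf_hole','leaf_edge','lever_knob','lever_pivot','blank','blank_hole','tool_block','pin','pin_knob','bradawl'])
print(manip.observe())
E
```

```text
top {'fov_y': 45.50157048374541, 'cx': 313.57394544727833, 'cy': 238.90940582575027, 'position': array([ 351.97200193,   59.1663114 , 1472.59699994]), 'orientation': array([ 0.14859432, -0.01147133, -1.55996231])}
top jig 0.61 [ 495. -247.   51.] [430. 268.]
top jig 0.6 [549.  88.  -2.] [297. 248.]
top base_hole 0.95 [547.  90.  30.] [296. 247.]
top base_hole 0.41 [549.  87.   0.] [297. 248.]
top leaf_hinge 0.76 [530. 188.  56.] [256. 252.]
top leaf_hole 0.61 [519. 219. 162.] [238. 251.]
top leaf_hole 0.2 [ 490. -250.   49.] [431. 270.]
top leaf_edge 0.55 [519. 228. 188.] [233. 249.]
top lever_knob 0.62 [640.  16.  95.] [326. 206.]
top lever_knob 0.4 [518. 221. 162.] [237. 251.]
top lever_knob 0.32 [554.  68.  50.] [304. 243.]
top lever_pivot 0.61 [509.  27.  65.] [321. 260.]
top lever_pivot 0.54 [547.  89.   1.] [296. 248.]
top blank 0.68 [545.  92.  28.] [295. 248.]
top blank 0.58 [362.  56.  -2.] [308. 321.]
top blank_hole 0.96 [557.  66.  52.] [305. 242.]
top blank_hole 0.73 [383.  30.  19.] [319. 312.]
top tool_block 0.57 [ 506. -286.    3.] [441. 266.]
top pin 0.54 [ 402. -293.
[... 1615 characters left out ...]
 'q': array([-1.26567966,  0.31094062,  0.013995  ,  1.51152031, -0.00444127,
        1.31921605, -0.02717139]), 'dq': array([ 0.00031396,  0.00053422,  0.00261782, -0.00183848,  0.00027567,
        0.00126648,  0.00083908]), 'joint_efforts': array([-3.99376868e-04, -3.79803765e+01,  1.45487585e-01, -2.30860806e+01,
        1.21127572e-02,  1.88799946e-03,  2.23408432e-05]), 'eef_pos': array([186.90244582, 517.26840954, 231.27326292]), 'orientation': array([-3.14153869e+00, -1.82361388e-05,  2.79487480e+00]), 'contact_force': array([-0.40202341,  0.04883461, -0.8474276 ]), 'wrist_torque': array([ 0.01963244,  0.05349464, -0.01011993]), 'grasp_force': 0.0, 'gripper_width': 0.9994386782124435}
```

```bash
python3 - <<'E'
import cv2,numpy as np
t=cv2.imread('pics/top0.png');s=cv2.imread('pics/side0.png')
a=cv2.resize(t[160:360,190:490],(800,533),interpolation=3)
cv2.imwrite('pics/tcrop.png',a)
b=cv2.resize(s[280:400,260:400],(700,600),interpolation=3)
cv2.imwrite('pics/scrop.png',b)
E
```

```text
(no output)
```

View pics/tcrop.png

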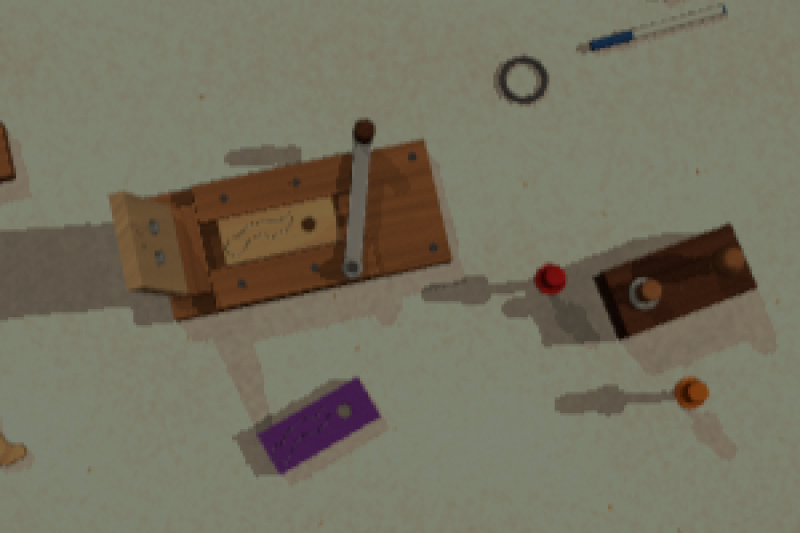

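View pics/scrop.png

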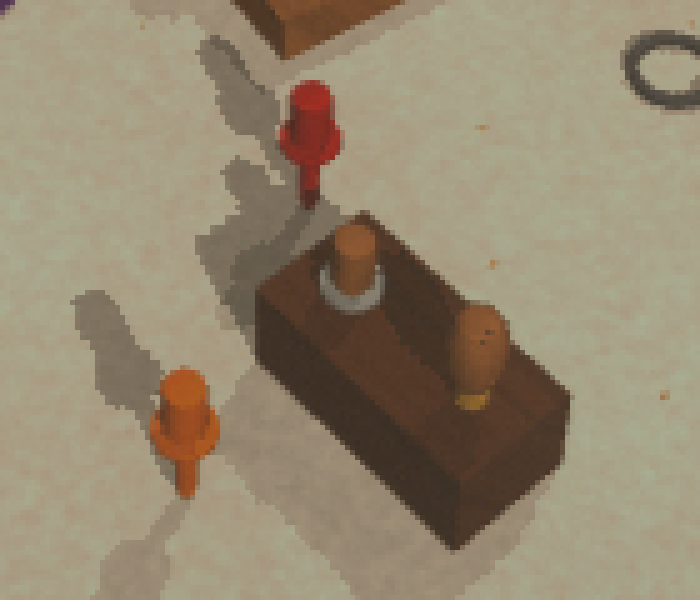

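The pin meant is the one with a steel collar and brown knob in the dark block, top pixel (431,269). The red one at (397,264) and the orange one at (449,306) are look-alikes, as is the purple blank at (308,320). Next I turn the tool to the jig's axes and move over the jig.

Request:
servo_tool(increments=[[[0,0,-0.3,0,0,-0.99,-1],[0,0,-0.3,0,0,-0.99,-1],[0,0,-0.3,0,0,-0.99,-1],[0,0,-0.3,0,0,-0.99,-1],[0,0,-0.3,0,0,-0.99,-1],[-0.46,-0.99,-0.04,0,0,0,-1],[-0.46,-0.99,-0.04,0,0,0,-1],[-0.46,-0.99,-0.04,0,0,0,-1],[-0.46,-0.99,-0.04,0,0,0,-1],[-0.46,-0.99,-0.04,0,0,0,-1],[-0.46,-0.99,-0.04,0,0,0,-1],[-0.46,-0.99,-0.04,0,0,0,-1]]])

```text
clock: 2.6
eef_pos: [318.3, 327.8, 284.9]
orientation: [3.141, 0.0, -2.97]
contact_force: [0.3, -0.6, 0.1]
gripper_width: -0.002
grasp_force: 0.0
```

Request:
servo_tool(increments=[[[-0.46,-0.99,-0.04,0,0,0,-1],[-0.46,-0.99,-0.04,0,0,0,-1],[-0.46,-0.99,-0.04,0,0,0,-1],[-0.46,-0.99,-0.04,0,0,0,-1],[-0.46,-0.99,-0.04,0,0,0,-1],[-0.46,-0.99,-0.04,0,0,0,-1],[-0.46,-0.99,-0.04,0,0,0,-1],[-0.46,-0.99,-0.04,0,0,0,-1],[-0.46,-0.99,-0.04,0,0,0,-1],[-0.46,-0.99,-0.04,0,0,0,-1],[0,0,0,0,0,0,-1],[0,0,0,0,0,0,-1]]])

```text
clock: 3.8
eef_pos: [504.4, 59.3, 296.6]
orientation: [3.141, -0.0, -2.972]
contact_force: [0.2, 0.9, 0.3]
gripper_width: 0.0
grasp_force: 0.0
```

```bash
python3 - <<'E'
from h import *
c=cams.camera('wrist'); cv2.imwrite('pics/w1.png',c['image'][:,:,::-1])
print({k:c[k] for k in c if k!='image'})
marks('wrist',c,['base_hole','leaf_hinge','leaf_hole','lever_knob','lever_pivot','blank','blank_hole','leaf_edge'])
print(manip.observe())
E
```

```text
{'fov_y': 66.88345238748097, 'cx': 318.0235014158893, 'cy': 236.6980042558388, 'position': array([419.36561037,  44.48044492, 440.17931286]), 'orientation': array([-3.32996740e-01,  1.00357134e-03,  1.74114882e+00])}
wrist base_hole 0.59 [635.  15.  90.] [259. 311.]
wrist base_hole 0.57 [550.  79.  29.] [329. 230.]
wrist base_hole 0.54 [609. 422.   3.] [568. 306.]
wrist leaf_hinge 0.85 [522. 188.  59.] [431. 231.]
wrist leaf_hole 0.6 [514. 224. 164.] [512. 268.]
wrist lever_knob 0.56 [637.  16.  92.] [259. 313.]
wrist lever_pivot 0.7 [514.  22.  65.] [282. 200.]
wrist lever_pivot 0.45 [515. 226. 162.] [513. 270.]
wrist blank 0.91 [367.  54.   4.] [335.  63.]
wrist blank 0.83 [542.  90.  34.] [339. 227.]
wrist blank_hole 0.62 [547.  63.  47.] [315. 231.]
wrist blank_hole 0.58 [377.  27.  18.] [309.  66.]
wrist leaf_edge 0.74 [509. 230. 183.] [534. 275.]
wrist leaf_edge 0.7 [522. 187.  58.] [430. 231.]
{'clock': 4.25, 'q': array([-0.4763972 ,  0.20010775,  0.39535033,  1.51070166, -0.07745433,
        1.4460958 ,  1.6650543 ]), 'dq': array([ 4.59520782e-03,  1.88786935e-03,  4.51499456e-03, -3.59253157e-05,
        1.76453083e-04, -9.90955952e-04,  3.51576194e-04]), 'joint_efforts': array([-5.45966509e-02, -3.14287019e+01,  1.80304583e+00, -2.35727710e+01,
        4.49171741e-03,  2.52013946e-03, -5.39057110e-04]), 'eef_pos': array([504.10752595,  60.42340132, 296.77996805]), 'orientation': array([ 3.14138220e+00,  1.48460124e-04, -2.96881707e+00]), 'contact_force': array([ 0.20719342,  0.31996068, -0.06174327]), 'wrist_torque': array([-0.04329346, -0.0270322 , -0.02697395]), 'grasp_force': 0.0, 'gripper_width': 0.0020916479918019607}
```

View pics/w1.png

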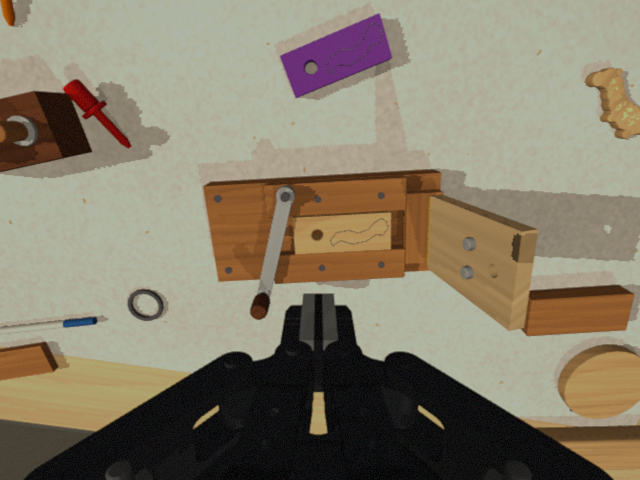

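The wrist picture shows the jig base's top corners at (205,185), (217,280) and (440,171). The lever pivot is at (285,195), the knob top at (261,300), the blank hole at (317,235) and the leaf edge's end near (525,240).

```bash
cat >> h.py <<'E'
from scipy.optimize import least_squares
def fitjig(W,J):
    W=np.array(W)[:,:2];J=np.array(J)
    f=lambda p:(np.c_[np.cos(p[2])*J[:,0]-np.sin(p[2])*J[:,1]+p[0],np.sin(p[2])*J[:,0]+np.cos(p[2])*J[:,1]+p[1]]-W).ravel()
    r=least_squares(f,[547,87,.2],loss='soft_l1',f_scale=2); return r.x,r.fun.reshape(-1,2)
E
python3 - <<'E'
from h import *
C=dict(fov_y=66.88345238748097,cx=318.02,cy=236.7,position=[419.366,44.48,440.18],orientation=[-.332997,.0010036,1.741149])
px=[(205,185,30),(217,280,30),(285,194,62)]
W=[ray(C,*p) for p in px]+[[547,87.5],[548,83],[526,188],[511,22]]
J=[(-60,-150),(60,-150),(-50,-54),(0,0),(0,-5),(0,105),(-50,-54)]
p,r=fitjig(W,J);print(p.round(3));print(np.round(W[0]),np.round(W[1]),r.round(1))
c,s=np.cos(p[2]),np.sin(p[2]);M=np.array([[c,-s],[s,c]])
for u,v,z,n in [(261,301,95,'knob'),(317,235,48,'bhole')]:
    w=ray(C,u,v,z);print(n,w.round(1),(M.T@(w[:2]-p[:2])).round(1))
print(manip.observe()['eef_pos'],(M.T@(manip.observe()['eef_pos'][:2]-p[:2])).round(1))
E
```

```text
Traceback (most recent call last):
  File "h.py", line 23, in fitjig
    W=np.array(W)[:,:2];J=np.array(J)
      ~~~~~~~~^^^
ValueError: setting an array element with a sequence. The requested array has an inhomogeneous shape after 1 dimensions. The detected shape was (7,) + inhomogeneous part.
```

```bash
sed -i 's/W=np.array(W)\[:,:2\]/W=np.array([w[:2] for w in W])/' h.py
python3 - <<'E'
from h import *
C=dict(fov_y=66.88345238748097,cx=318.02,cy=236.7,position=[419.366,44.48,440.18],orientation=[-.332997,.0010036,1.741149])
px=[(205,185,30),(217,280,30),(285,194,62)]
W=[ray(C,*p) for p in px]+[[547,87.5],[548,83],[526,188],[511,22]]
J=[(-60,-150),(60,-150),(-50,-54),(0,0),(0,-5),(0,105),(-50,-54)]
p,r=fitjig(W,J);print(p.round(3));print(np.round(W[0]),np.round(W[1]),r.round(1))
c,s=np.cos(p[2]),np.sin(p[2]);M=np.array([[c,-s],[s,c]])
for u,v,z,n in [(261,301,95,'knob'),(317,235,48,'bhole')]:
    w=ray(C,u,v,z);print(n,w.round(1),(M.T@(w[:2]-p[:2])).round(1))
e=manip.observe()['eef_pos'];print(e,(M.T@(e[:2]-p[:2])).round(1))
E
```

```text
[5.47119e+02 8.72600e+01 2.10000e-01]
[520. -69.  30.] [637. -46.  30.] [[-0.  -2.7]
 [ 0.2 -0.7]
 [ 2.3  0.3]
 [ 0.1 -0.2]
 [ 0.2 -0.6]
 [-0.8  2. ]
 [-1.5  2. ]]
knob [619.3  16.6  95. ] [ 55.8 -84.2]
bhole [551.3  65.6  48. ] [ -0.4 -22.1]
[504.10752595  60.42340132 296.77996805] [-47.7 -17.3]
```

Request:
servo_tool(increments=[[[-0.8,-0.74,0,0,0,-0.37,-1],[-0.8,-0.74,0,0,0,0,-1],[-0.8,-0.74,0.3,0,0,0,-1],[-0.8,-0.74,0.8,0,0,0,-1],[-0.8,-0.74,0.8,0,0,0,-1],[0,0,0.8,0,0,0,-1],[0,0,0.8,0,0,0,-1],[0,0,0.8,0,0,0,-1],[0,0,0.8,0,0,0,-1],[0,0,0.8,0,0,0,-1],[0,0,0.8,0,0,0,-1],[0,0,0,0,0,0,-1]]])

```text
clock: 5.45
eef_pos: [640.9, -23.8, 91.5]
orientation: [3.139, -0.009, -2.931]
contact_force: [-0.4, 0.4, -1.5]
gripper_width: 0.002
grasp_force: 0.0
```

```bash
cat >> h.py <<'E'
P=np.array([547.1,87.3,.21])
def jig(w):
    c,s=np.cos(P[2]),np.sin(P[2]); d=np.array(w)[:2]-P[:2]; return np.r_[c*d[0]+s*d[1],-s*d[0]+c*d[1],np.array(w)[2:]]
def st():
    o=manip.observe(); print(round(o['clock'],2),'jig',jig(o['eef_pos']).round(1),'ori',np.round(o['orientation'],3),'F',o['contact_force'].round(1),o['gripper_width'].round(3),round(o['grasp_force'],1))
E
python3 - <<'E'
from h import *
c=cams.camera('side'); cv2.imwrite('pics/s2.png',cv2.resize(c['image'][180:300,240:400,::-1],(800,600),interpolation=3))
st()
E
```

```text
Traceback (most recent call last):
  File "h.py", line 30, in st
    o=manip.observe(); print(round(o['clock'],2),'jig',jig(o['eef_pos']).round(1),'ori',np.round(o['orientation'],3),'F',o['contact_force'].round(1),o['gripper_width'].round(3),round(o['grasp_force'],1))
                                                                                                                                                     ^^^^^^^^^^^^^^^^^^^^^^^^
AttributeError: 'float' object has no attribute 'round'
```

View pics/s2.png

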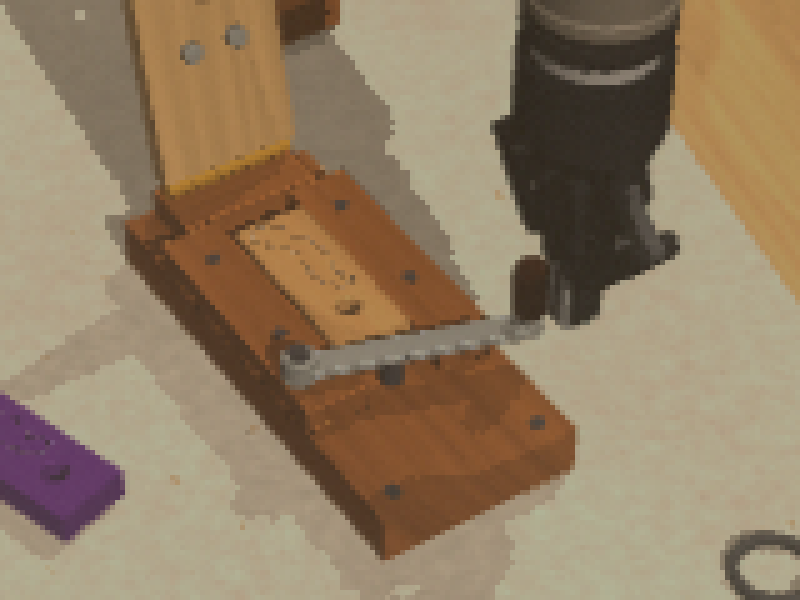

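Request:
servo_tool(increments=[[[0,0,0.5,0,0,0,-1],[0,0,0,0,0,0,-1],[-0.1,0.25,0,0,0,0,-1],[0,0.25,0,0,0,0,-1],[0,0.25,0,0,0,0,-1],[0,0.25,0,0,0,0,-1],[0,0.25,0,0,0,0,-1],[0,0.25,0,0,0,0,-1],[0,0.25,0,0,0,0,-1],[0,0.25,0,0,0,0,-1],[0,0.25,0,0,0,0,-1],[0,0,0,0,0,0,-1]]])

```text
clock: 6.7
eef_pos: [632.5, 44.0, 80.7]
orientation: [3.14, -0.001, -2.929]
contact_force: [0.8, -1.7, 1.2]
gripper_width: 0.0
grasp_force: 1.0
```

```bash
sed -i "s/o\['gripper_width'\].round(3)/round(float(o['gripper_width']),3)/" h.py; python3 -c "
from h import *
st()
c=cams.camera('top');marks('top',c,['lever_knob','blank'])"
```

```text
6.7 jig [ 74.5 -60.1  80.7] ori [ 3.140e+00 -1.000e-03 -2.929e+00] F [ 0.8 -1.7  1.2] 0.0 1.0
top blank 0.83 [542.  98.  30.] [292. 249.]
top blank 0.72 [611. 422.  -2.] [169. 223.]
top blank 0.62 [ 491. -247.   70.] [432. 269.]
```

Request:
servo_tool(increments=[[[0,0.15,0,0,0,0,-1],[0,0.15,0,0,0,0,-1],[0.02,0.15,0,0,0,0,-1],[0.02,0.15,0,0,0,0,-1],[0,0,0,0,0,0,-1]]])

```text
clock: 7.35
eef_pos: [627.1, 60.4, 80.5]
orientation: [3.141, -0.002, -2.93]
contact_force: [0.7, -2.6, 1.6]
gripper_width: -0.0
grasp_force: 1.3
```

Request:
servo_tool(increments=[[[0.02,0.1,0,0,0,0,-1],[0,0,0,0,0,0,-1]]])

```text
clock: 7.55
eef_pos: [626.3, 62.3, 80.5]
orientation: [3.141, -0.001, -2.931]
contact_force: [-0.7, -2.3, 1.2]
gripper_width: 0.002
grasp_force: 1.4
```

Request:
servo_tool(increments=[[[0,0.1,0,0,0,0,-1],[0,0,0,0,0,0,-1]]])

```text
clock: 7.75
eef_pos: [625.5, 65.1, 80.4]
orientation: [3.141, -0.002, -2.931]
contact_force: [-1.0, -3.3, 1.4]
gripper_width: 0.002
grasp_force: 1.5
```

Request:
servo_tool(increments=[[[0,0.08,0,0,0,0,-1],[0,0,0,0,0,0,-1]]])

```text
clock: 7.95
eef_pos: [625.4, 65.6, 80.4]
orientation: [-3.139, -0.001, -2.932]
contact_force: [-0.5, -5.0, 1.4]
gripper_width: -0.003
grasp_force: 2.3
```

Request:
servo_tool(increments=[[[0,0.08,0,0,0,0,-1],[0,0,0,0,0,0,-1]]])

```text
clock: 8.15
eef_pos: [625.2, 65.9, 80.5]
orientation: [-3.137, -0.001, -2.933]
contact_force: [-0.7, -6.6, -0.1]
gripper_width: 0.003
grasp_force: 3.5
```

Request:
servo_tool(increments=[[[0,0.08,0,0,0,0,-1],[0,0,0,0,0,0,-1]]])

```text
clock: 8.35
eef_pos: [625.1, 66.1, 80.6]
orientation: [-3.134, -0.001, -2.935]
contact_force: [-0.5, -10.3, -0.8]
gripper_width: 0.003
grasp_force: 4.6
```

The force rises with no further travel, so the lever is at its stop. I back off and let it spring back.

Request:
servo_tool(increments=[[[0,-0.4,0,0,0,0,-1],[0,-0.4,0,0,0,0,-1],[0,-0.4,0,0,0,0,-1],[0,-0.4,0,0,0,0,-1],[0,-0.4,0,0,0,0,-1],[0,-0.4,0,0,0,0,-1],[0,-0.4,0,0,0,0,-1],[0,-0.4,0,0,0,0,-1],[0,-0.2,-0.9,0,0,0,-1],[0,0,-0.9,0,0,0,-1],[0.5,0,-0.9,0,0,0,-1],[0.5,0,-0.9,0,0,0,-1]]])

```text
clock: 9.55
eef_pos: [616.7, -33.5, 189.5]
orientation: [3.141, 0.0, -2.93]
contact_force: [-0.5, -0.8, 0.7]
gripper_width: 0.001
grasp_force: 0.0
```

Request:
servo_tool(increments=[[[0.9,0.4,-0.9,0,0,0,-1],[0.9,0.4,-0.9,0,0,0,-1],[0,0.4,0,0,0,0,-1],[0,0,0,0,0,0,-1]]])

```text
clock: 9.95
eef_pos: [556.8, -7.1, 243.5]
orientation: [3.139, 0.003, -2.927]
contact_force: [-0.1, 0.2, -0.2]
gripper_width: 0.002
grasp_force: 0.0
```

```bash
python3 - <<'E'
from h import *
c=cams.camera('wrist'); cv2.imwrite('pics/w3.png',c['image'][:,:,::-1])
np.save('w3.npy',{k:c[k] for k in c if k!='image'},allow_pickle=True)
st()
marks('wrist',c,['blank_hole','lever_knob','leaf_edge','leaf_hole'])
for j in [(0,-5,48),(-60,-150,30),(60,-150,30),(-50,-54,62),(0,78,48),(-60,120,30),(60,120,30)]:
    cc,s=np.cos(P[2]),np.sin(P[2]); print(j,np.round(proj(c,[P[0]+cc*j[0]-s*j[1],P[1]+s*j[0]+cc*j[1],j[2]])))
E
```

```text
10.0 jig [-10.6 -95.4 242.2] ori [ 3.14   0.    -2.928] F [-0.6 -0.8 -1. ] 0.002 0.0
wrist blank_hole 0.96 [544.  82.  48.] [411. 212.]
wrist blank_hole 0.88 [377.  29.  14.] [400.  14.]
wrist lever_knob 0.92 [633.  15.  93.] [324. 302.]
wrist lever_knob 0.57 [ 761. -277.    2.] [ 63. 310.]
wrist leaf_edge 0.58 [514.  24.  64.] [362. 172.]
(0, -5, 48) [410. 216.]
(-60, -150, 30) [260. 150.]
(60, -150, 30) [266. 265.]
(-50, -54, 62) [364. 166.]
(0, 78, 48) [496. 217.]
(-60, 120, 30) [541. 152.]
(60, 120, 30) [518. 266.]
```

View pics/w3.png

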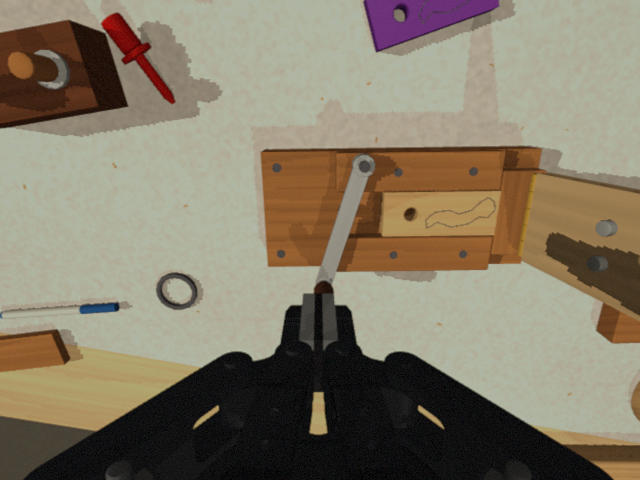

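Predicted and seen points agree to about 1 mm. The blank hole at (410,214) lies over the base hole, so the blank is home, and the lever is back at rest. Now to go behind the leaf.

Request:
servo_tool(increments=[[[-0.04,0.5,-0.1,0,0,0,-1],[-0.04,0.9,0,0,0,0,-1],[-0.04,0.9,0,0,0,0,-1],[-0.04,0.9,0,0,0,0,-1],[-0.04,0.9,0,0,0,0,-1],[-0.04,0.9,0,0,0,0,-1],[-0.04,0.9,0,0,0,0,-1],[-0.04,0.9,0,0,0,0,-1],[-0.04,0.9,0,0,0,0,-1],[0,0.9,0,0,0,0,-1],[0,0.5,0,0,0,0,-1],[0,0,0,0,0,0,-1]]])

```text
clock: 11.4
eef_pos: [509.0, 261.9, 244.5]
orientation: [3.141, -0.002, -2.927]
contact_force: [0.1, 0.2, 0.3]
gripper_width: -0.001
grasp_force: 0.0
```

```bash
python3 -c "
from h import *
st()"
```

```text
11.4 jig [ -0.9 178.7 244.5] ori [ 3.141e+00 -2.000e-03 -2.927e+00] F [0.1 0.2 0.3] -0.001 0.0
```

Request:
servo_tool(increments=[[[0,0,0.8,0,0,0,-1],[0,0,0.8,0,0,0,-1],[0,0,0.8,0,0,0,-1],[0,0,0,0,0,0,-1],[0,-0.3,0,0,0,0,-1],[0,-0.3,0,0,0,0,-1],[0,-0.3,0,0,0,0,-1],[0,-0.3,0,0,0,0,-1],[0,-0.3,0,0,0,0,-1],[0,0,0,0,0,0,-1]]])

```text
clock: 12.4
eef_pos: [520.2, 212.5, 174.1]
orientation: [-3.14, 0.001, -2.934]
contact_force: [0.1, 0.2, 0.3]
gripper_width: -0.001
grasp_force: 0.0
```

```bash
python3 -c "
from h import *
st()"
```

```text
12.4 jig [ -0.2 128.  174.1] ori [-3.140e+00  1.000e-03 -2.934e+00] F [0.1 0.2 0.3] -0.001 0.0
```

```bash
python3 - <<'E'
from h import *
c=cams.camera('side'); cv2.imwrite('pics/s4.png',cv2.resize(c['image'][120:270,220:380,::-1],(640,600),interpolation=3))
st(); marks('side',c,['leaf_hole','leaf_edge'])
E
```

```text
12.45 jig [ -0.6 128.9 173.7] ori [-3.14  -0.    -2.934] F [-0.4 -0.9  0.8] -0.006 0.0
side leaf_hole 0.93 [522. 199. 164.] [282. 179.]
side leaf_edge 0.63 [520. 195. 185.] [282. 174.]
side leaf_edge 0.5 [547.  81.  43.] [305. 238.]
```

View pics/s4.png

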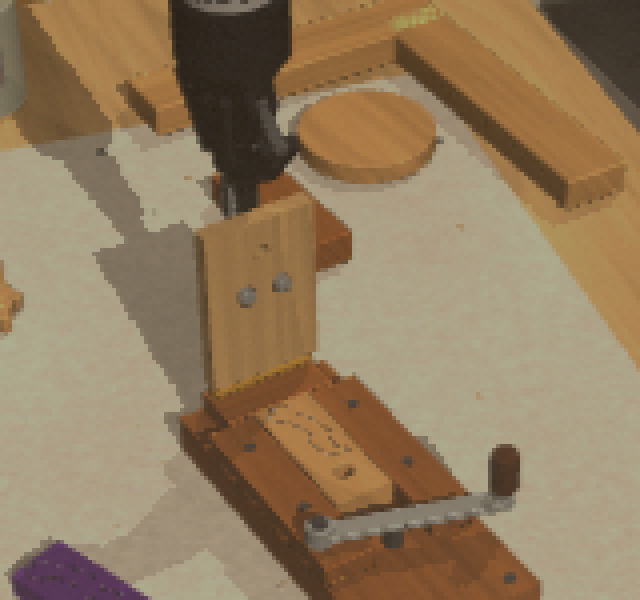

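The side view shows the leaf pushed to about upright, with the fingers behind it. I carry on along the arc.

Request:
servo_tool(increments=[[[0,-0.45,-0.03,0,0,0,-1],[0,-0.45,-0.03,0,0,0,-1],[0,-0.4,0.08,0,0,0,-1],[0,-0.4,0.08,0,0,0,-1],[0,-0.37,0.15,0,0,0,-1],[0,-0.37,0.15,0,0,0,-1],[0,-0.33,0.23,0,0,0,-1],[0,-0.33,0.23,0,0,0,-1],[0,-0.28,0.3,0,0,0,-1],[0,-0.28,0.3,0,0,0,-1]]])

```text
clock: 13.55
eef_pos: [542.4, 107.0, 129.0]
orientation: [-3.141, -0.0, -2.931]
contact_force: [1.1, 0.6, 0.4]
gripper_width: -0.001
grasp_force: 0.3
```

```bash
python3 -c "
from h import *
st()"
```

```text
13.55 jig [ -0.5  20.2 129. ] ori [-3.141 -0.    -2.931] F [1.1 0.6 0.4] -0.001 0.3
```

Request:
servo_tool(increments=[[[0,-0.22,0.35,0,0,0,-1],[0,-0.22,0.35,0,0,0,-1],[0,-0.13,0.37,0,0,0,-1],[0,-0.13,0.37,0,0,0,-1],[0,-0.05,0.23,0,0,0,-1],[0,-0.05,0.23,0,0,0,-1],[0,0,0,0,0,0,-1]]])

```text
clock: 14.25
eef_pos: [546.9, 84.4, 72.1]
orientation: [3.142, -0.001, -2.931]
contact_force: [-0.3, -0.5, -0.7]
gripper_width: 0.0
grasp_force: 0.0
```

```bash
python3 - <<'E'
from h import *
st(); c=cams.camera('side'); marks('side',c,['leaf_hole','leaf_edge'])
E
```

```text
14.25 jig [-0.8 -2.8 72.1] ori [ 3.142e+00 -1.000e-03 -2.931e+00] F [-0.3 -0.5 -0.7] 0.0 0.0
side leaf_hole 0.83 [548.  84.  69.] [305. 230.]
side leaf_edge 0.61 [553.  60.  69.] [310. 235.]
```

Request:
servo_tool(increments=[[[0,0,-0.5,0,0,0,-1],[0,0,-0.9,0,0,0,0],[0,0,-0.9,0,0,0,0],[0,0,-0.9,0,0,0,0],[0,0,-0.9,0,0,0,0],[0,0,-0.9,0,0,0,0],[0.3,0,-0.5,0,0,0,0],[0,0,0,0,0,0,0]]])

```text
clock: 15.2
eef_pos: [538.9, 82.3, 240.5]
orientation: [3.141, 0.005, -2.931]
contact_force: [1.6, 0.3, 0.2]
gripper_width: 0.498
grasp_force: 0.0
```

```bash
python3 - <<'E'
from h import *
st(); c=cams.camera('wrist'); marks('wrist',c,['leaf_hole','leaf_edge','leaf_hinge'])
cv2.imwrite('pics/w5.png',cv2.resize(c['image'][140:320,220:460,::-1],(800,600),interpolation=3))
for j in [(0,-4.2,70.7),(0,0,70)]:
    cc,s=np.cos(P[2]),np.sin(P[2]); print(j,np.round(proj(c,[P[0]+cc*j[0]-s*j[1],P[1]+s*j[0]+cc*j[1],j[2]]),1))
np.save('w5.npy',{k:c[k] for k in c if k!='image'},allow_pickle=True)
E
```

```text
15.2 jig [ -9.1  -3.2 240.5] ori [ 3.141  0.005 -2.931] F [1.6 0.3 0.2] 0.498 0.0
wrist leaf_hole 0.7 [545.  89.  78.] [324. 223.]
wrist leaf_edge 0.63 [550.  58.  74.] [289. 220.]
wrist leaf_hinge 0.76 [523. 190.  59.] [435. 216.]
(0, -4.2, 70.7) [317.4 222.1]
(0, 0, 70) [322.1 221.9]
```

View pics/w5.png

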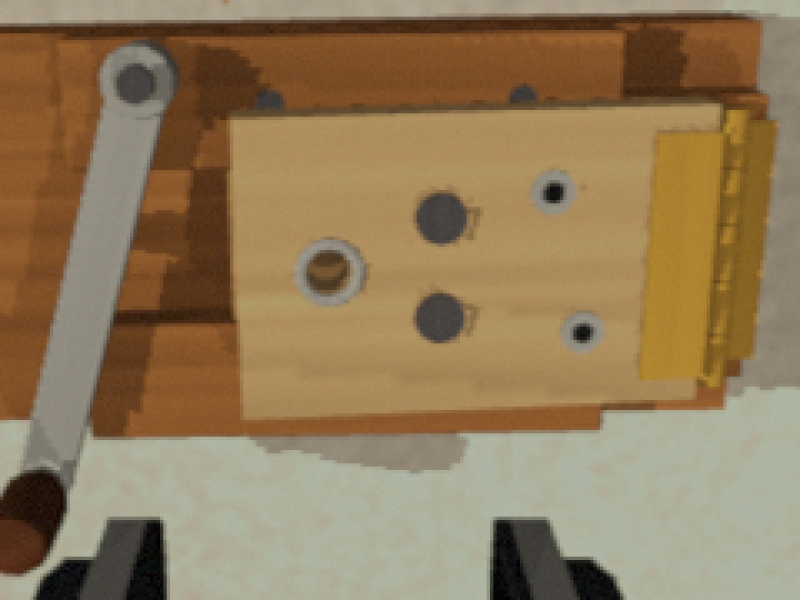

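The hole's steel rim is at image (318.7,221.3), within about 1.3 mm of the prediction. Next, over to the pin.

Request:
servo_tool(increments=[[[0.3,-0.87,0,0,0,0,0],[0.33,-0.9,0,0,0,0,0],[0.33,-0.9,0,0,0,0,0],[0.33,-0.9,0,0,0,0,0],[0.33,-0.9,0,0,0,0,0],[0.33,-0.9,0,0,0,0,0],[0.33,-0.9,0,0,0,0,0],[0.33,-0.9,0,0,0,0,0],[0.33,-0.9,0,0,0,0,0],[0.33,-0.9,0,0,0,0,0],[0.33,-0.9,0,0,0,0,0],[0.33,-0.7,0,0,0,0,0]]])

```text
clock: 16.6
eef_pos: [488.2, -253.8, 236.2]
orientation: [3.141, -0.003, -2.933]
contact_force: [0.3, -0.7, 0.9]
gripper_width: 0.498
grasp_force: 0.0
```

Request:
servo_tool(increments=[[[0,0,0,0,0,0,0],[0,0,0,0,0,0,0]]])

```text
clock: 16.8
eef_pos: [488.8, -251.9, 236.6]
orientation: [3.14, -0.002, -2.932]
contact_force: [-0.2, 0.9, -0.6]
gripper_width: 0.501
grasp_force: 0.0
```

```bash
python3 - <<'E'
from h import *
st(); c=cams.camera('wrist')
for l in ['pin','pin_knob','tool_block']:
  for m in cams.mark_of('wrist',l)[:3]:
    w=world(c,m['at']); print(l,round(m['conf'],2),w.round(1),jig(w).round(1),np.round(proj(c,w)))
cv2.imwrite('pics/w6.png',cv2.resize(c['image'][100:340,160:480,::-1],(800,600),interpolation=3))
np.save('w6.npy',{k:c[k] for k in c if k!='image'},allow_pickle=True)
E
```

```text
16.8 jig [-127.7 -319.6  236.6] ori [ 3.140e+00 -2.000e-03 -2.932e+00] F [-0.2  0.9 -0.6] 0.501 0.0
pin 0.84 [ 460.1 -197.3   16.7] [-144.4 -260.2   16.7] [377. 184.]
pin 0.8 [ 492.6 -249.8   55.5] [-123.5 -318.3   55.5] [320. 215.]
pin 0.78 [ 346.4 -289.4   13.6] [-274.9 -326.6   13.6] [310.  40.]
pin_knob 0.92 [ 444.5 -210.2   18.2] [-162.4 -269.6   18.2] [369. 167.]
pin_knob 0.82 [ 322.6 -284.6   16. ] [-297.1 -317.    16. ] [321.  11.]
pin_knob 0.69 [ 494.3 -249.1   75. ] [-121.8 -318.    75. ] [320. 223.]
tool_block 0.87 [ 5.059e+02 -2.783e+02  4.000e-01] [-116.5 -349.     0.4] [291. 207.]
```

View pics/w6.png

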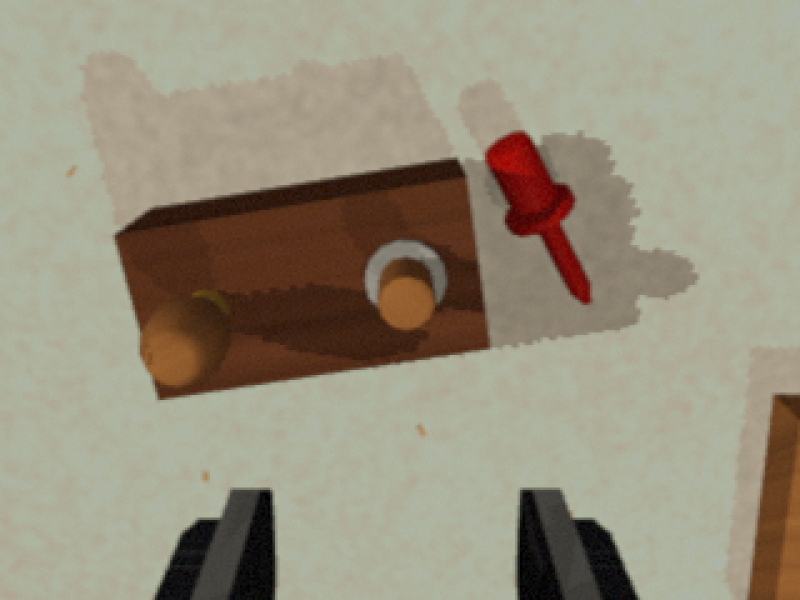

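The steel-collared pin shows its knob top at image (322.8,221.2) and collar at (322.4,211.6). The red look-alike lies beside the block, and the bradawl is at the block's far end.

```bash
python3 - <<'E'
from h import *
c=np.load('w6.npy',allow_pickle=True).item()
for u,v,z in [(322.8,221.2,89),(322.4,211.6,59)]: print(jig(ray(c,u,v,z)).round(1))
c=np.load('w5.npy',allow_pickle=True).item()
print('hole',jig(ray(c,318.7,221.3,70.7)).round(1)); st()
E
```

```text
[-127.3 -315.8   89. ]
[-127.5 -315.8   59. ]
hole [-0.8 -3.  70.7]
17.0 jig [-126.3 -318.4  237.4] ori [ 3.14  -0.    -2.928] F [-0.4 -0.2  0.7] 0.505 0.0
```

Request:
servo_tool(increments=[[[0.04,0.09,0.9,0,0,0,0],[0,0,0.9,0,0,0,0],[0,0,0.9,0,0,0,0],[0,0,0.9,0,0,0,0],[0,0,0.9,0,0,0,0],[0,0,0.6,0,0,0,0],[0,0,0.3,0,0,0,0],[0,0,0,0,0,0,0]]])

```text
clock: 17.8
eef_pos: [487.2, -248.5, 74.8]
orientation: [3.14, -0.002, -2.93]
contact_force: [0.3, 0.6, 0.3]
gripper_width: 0.5
grasp_force: 0.0
```

```bash
python3 -c "
from h import *
st()"
```

```text
17.8 jig [-128.6 -315.9   74.8] ori [ 3.14e+00 -2.00e-03 -2.93e+00] F [0.3 0.6 0.3] 0.5 0.0
```

Request:
servo_tool(increments=[[[-0.04,0,0.3,0,0,0,0],[0,0,0.12,0,0,0,0],[0,0,0,0,0,0,-0.3],[0,0,0,0,0,0,-0.6],[0,0,0,0,0,0,-1],[0,0,0,0,0,0,-1],[0,0,0,0,0,0,-1],[0,0,0,0,0,0,-1]]], force=60)

```text
clock: 18.6
eef_pos: [489.1, -249.6, 63.8]
orientation: [-3.142, 0.001, -2.931]
contact_force: [-1.5, 0.3, 4.6]
gripper_width: 0.208
grasp_force: 58.8
```

```bash
python3 -c "
from h import *
st()"
```

```text
18.6 jig [-127.  -317.4   63.8] ori [-3.142e+00  1.000e-03 -2.931e+00] F [-1.5  0.3  4.6] 0.208 58.8
```

Request:
servo_tool(increments=[[[0,0,-0.3,0,0,0,-1],[0,0,-0.6,0,0,0,-1],[0,0,-0.9,0,0,0,-1],[0,0,-0.9,0,0,0,-1],[0,0,-0.9,0,0,0,-1],[0,0,-0.8,0,0,0,-1],[0,0,0,0,0,0,-1]]])

```text
clock: 19.3
eef_pos: [491.0, -251.5, 199.3]
orientation: [-3.136, 0.007, -2.932]
contact_force: [0.5, 0.1, -0.6]
gripper_width: 0.214
grasp_force: 58.7
```

Request:
servo_tool(increments=[[[-0.2,0.5,0,0,0,0,-1],[-0.35,0.87,0,0,0,0,-1],[-0.35,0.87,0,0,0,0,-1],[-0.35,0.87,0,0,0,0,-1],[-0.35,0.87,0,0,0,0,-1],[-0.35,0.87,0,0,0,0,-1],[-0.35,0.87,0,0,0,0,-1],[-0.35,0.87,0,0,0,0,-1],[-0.35,0.87,0,0,0,0,-1],[-0.35,0.87,0,0,0,0,-1],[-0.35,0.87,0,0,0,0,-1],[-0.35,0.87,0,0,0,0,-1]]])

```text
clock: 20.5
eef_pos: [544.0, 72.1, 194.0]
orientation: [-3.141, -0.002, -2.931]
contact_force: [0.1, -0.4, 0.2]
gripper_width: 0.216
grasp_force: 58.8
```

Request:
servo_tool(increments=[[[-0.17,0.36,0,0,0,0,-1],[0,0,0,0,0,0,-1],[0,0,0,0,0,0,-1]]])

```text
clock: 20.8
eef_pos: [547.0, 80.8, 194.8]
orientation: [-3.14, -0.001, -2.933]
contact_force: [-0.2, -0.5, -1.1]
gripper_width: 0.212
grasp_force: 58.8
```

```bash
python3 - <<'E'
from h import *
st(); c=cams.camera('wrist')
for l in ['pin_tip','pin','leaf_hole']:
  for m in cams.mark_of('wrist',l)[:2]:
    w=world(c,m['at']); print(l,round(m['conf'],2),jig(w).round(1),np.round(proj(c,w)))
cv2.imwrite('pics/w7.png',cv2.resize(c['image'][160:340,200:440,::-1],(800,600),interpolation=3))
np.save('w7.npy',{k:c[k] for k in c if k!='image'},allow_pickle=True)
E
```

```text
20.8 jig [ -1.5  -6.3 194.8] ori [-3.140e+00 -1.000e-03 -2.933e+00] F [-0.2 -0.5 -1.1] 0.212 58.8
pin_tip 0.87 [ -1.4  -5.7 134.8] [320. 262.]
pin_tip 0.56 [-101.8 -237.1    3.7] [51. 94.]
pin 0.74 [ -1.1  -8.7 183.8] [314. 302.]
pin 0.72 [ 107.2 -258.9    1.4] [ 79. 307.]
leaf_hole 0.73 [ 1.  -3.9 71.8] [322. 233.]
```

View pics/w7.png

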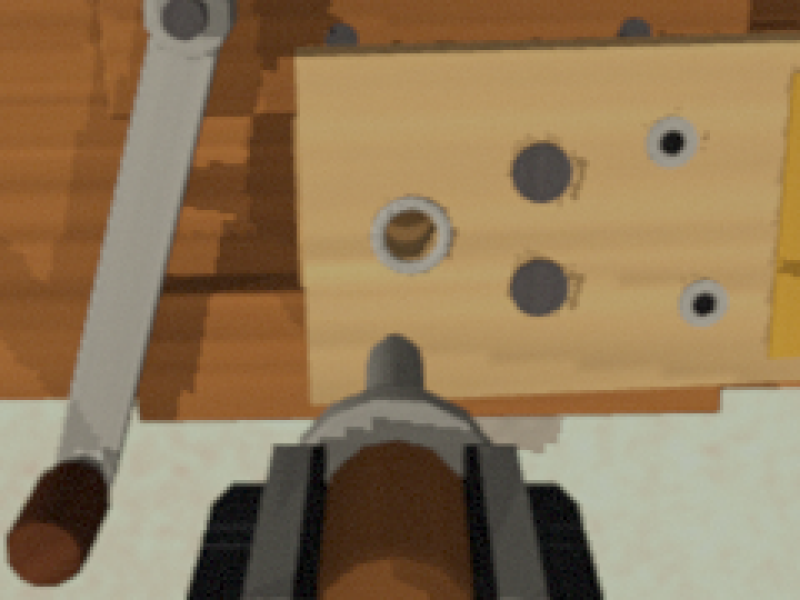

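The pin hangs upright, its tip at image (318.5,263.5) and the leaf hole at (323.3,230.5).

```bash
python3 - <<'E'
from h import *
c=np.load('w7.npy',allow_pickle=True).item()
print(jig(ray(c,318.5,263,137)).round(1),jig(ray(c,323.3,230.5,70.7)).round(1)); st()
E
```

```text
[ -1.5  -6.5 137. ] [-0.5 -3.  70.7]
21.0 jig [ -1.2  -6.5 195.4] ori [-3.141 -0.    -2.934] F [-0.8  1.2 -1.2] 0.213 58.8
```

Request:
servo_tool(increments=[[[-0.03,0.11,0,0,0,0,-1],[0,0,0.5,0,0,0,-1],[0,0,0.6,0,0,0,-1],[0,0,0.6,0,0,0,-1],[0,0,0.2,0,0,0,-1],[0,0,0,0,0,0,-1],[0,0,0,0,0,0,-1]]], force=80)

```text
clock: 21.7
eef_pos: [548.1, 86.2, 139.1]
orientation: [-3.142, 0.001, -2.931]
contact_force: [0.1, 0.1, -0.7]
gripper_width: 0.207
grasp_force: 78.1
```

```bash
python3 - <<'E'
from h import *
st(); c=cams.camera('wrist')
cv2.imwrite('pics/w8.png',cv2.resize(c['image'][200:320,240:400,::-1],(800,600),interpolation=3))
np.save('w8.npy',{k:c[k] for k in c if k!='image'},allow_pickle=True)
E
```

```text
21.7 jig [  0.7  -1.2 139.1] ori [-3.142e+00  1.000e-03 -2.931e+00] F [ 0.1  0.1 -0.7] 0.207 78.1
```

View pics/w8.png

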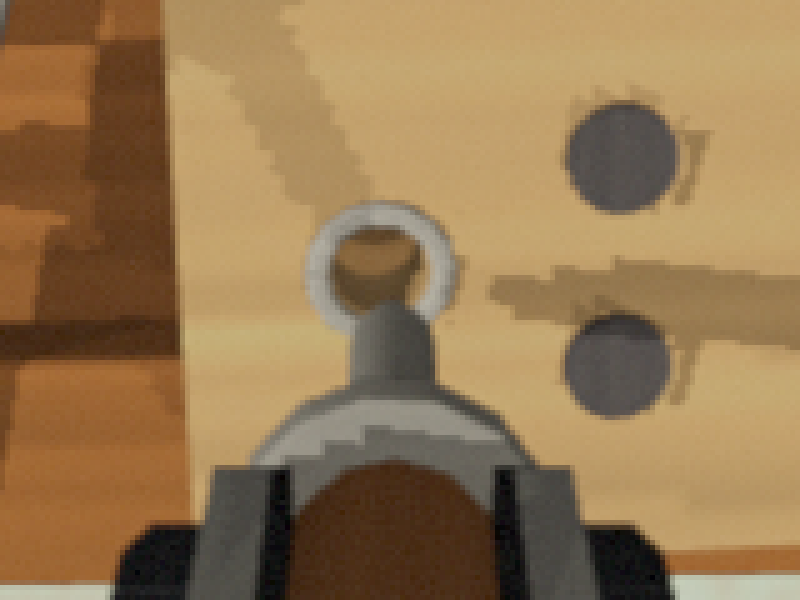

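The nose is just above the rim, at image (318.8,262), with the hole at (316.2,254).

```bash
python3 - <<'E'
from h import *
c=np.load('w8.npy',allow_pickle=True).item()
print(jig(ray(c,318.8,262,81)).round(1),jig(ray(c,316.2,254,70.7)).round(1)); st()
E
```

```text
[ 0.4 -1.2 81. ] [-0.6 -2.8 70.7]
21.75 jig [  1.   -1.3 139.4] ori [-3.142e+00  2.000e-03 -2.931e+00] F [ 0.  -0.  -0.7] 0.208 78.1
```

Request:
servo_tool(increments=[[[0.04,-0.06,0,0,0,0,-1],[0,0,0.1,0,0,0,-1],[0,0,0.15,0,0,0,-1],[0,0,0.15,0,0,0,-1],[0,0,0.15,0,0,0,-1],[0,0,0,0,0,0,-1]]])

```text
clock: 22.35
eef_pos: [546.0, 84.2, 120.7]
orientation: [-3.142, -0.002, -2.931]
contact_force: [-0.4, -0.6, -1.5]
gripper_width: 0.204
grasp_force: 78.1
```

Request:
servo_tool(increments=[[[0,0,0.12,0,0,0,-1],[0,0,0.12,0,0,0,-1],[0,0,0,0,0,0,-1]]])

```text
clock: 22.65
eef_pos: [546.2, 84.2, 114.0]
orientation: [3.142, -0.001, -2.931]
contact_force: [0.4, -0.7, -0.7]
gripper_width: 0.207
grasp_force: 78.1
```

```bash
python3 -c "
from h import *
st()"
```

```text
22.65 jig [ -1.5  -2.8 114. ] ori [ 3.142e+00 -1.000e-03 -2.931e+00] F [ 0.4 -0.7 -0.7] 0.207 78.1
```

Request:
servo_tool(increments=[[[-0.01,-0.02,0.12,0,0,0,-1],[0,0,0.12,0,0,0,-1],[0,0,0.12,0,0,0,-1],[0,0,0,0,0,0,-1]]])

```text
clock: 23.05
eef_pos: [546.5, 83.7, 103.1]
orientation: [3.142, -0.001, -2.931]
contact_force: [-0.4, 0.1, -0.0]
gripper_width: 0.206
grasp_force: 78.1
```

Request:
servo_tool(increments=[[[0,0,0.12,0,0,0,-1],[0,0,0.12,0,0,0,-1],[0,0,0.12,0,0,0,-1],[0,0,0,0,0,0,-1]]])

```text
clock: 23.45
eef_pos: [546.5, 83.7, 92.3]
orientation: [3.142, -0.001, -2.931]
contact_force: [-0.1, -0.0, -1.3]
gripper_width: 0.201
grasp_force: 78.1
```

Request:
servo_tool(increments=[[[0,0,0.12,0,0,0,-1],[0,0,0.1,0,0,0,-1],[0,0,0,0,0,0,-1]]])

```text
clock: 23.75
eef_pos: [546.6, 83.7, 85.8]
orientation: [3.142, -0.001, -2.931]
contact_force: [0.3, 0.1, 0.5]
gripper_width: 0.208
grasp_force: 78.1
```

```bash
python3 -c "
from h import *
st()"
```

```text
23.75 jig [-1.2 -3.4 85.8] ori [ 3.142e+00 -1.000e-03 -2.931e+00] F [0.3 0.1 0.5] 0.208 78.1
```

Request:
servo_tool(increments=[[[0,0,0.1,0,0,0,-1],[0,0,0.1,0,0,0,-1],[0,0,0,0,0,0,-1]]])

```text
clock: 24.05
eef_pos: [547.4, 83.5, 80.6]
orientation: [-3.141, 0.001, -2.931]
contact_force: [-0.2, 0.1, 0.3]
gripper_width: 0.208
grasp_force: 78.9
```

Request:
servo_tool(increments=[[[0,0,0.1,0,0,0,-1],[0,0,0.1,0,0,0,-1],[0,0,0,0,0,0,-1]]])

```text
clock: 24.35
eef_pos: [547.6, 83.0, 74.6]
orientation: [-3.141, 0.001, -2.932]
contact_force: [0.3, -2.2, 2.5]
gripper_width: 0.205
grasp_force: 79.2
```

Request:
servo_tool(increments=[[[0,0,0.1,0,0,0,-1],[0,0,0,0,0,0,-1]]])

```text
clock: 24.55
eef_pos: [547.7, 82.9, 72.4]
orientation: [-3.141, 0.001, -2.932]
contact_force: [-0.9, -1.9, 8.1]
gripper_width: 0.21
grasp_force: 80.0
```

Request:
servo_tool(increments=[[[0,0,0.08,0,0,0,-1],[0,0,0,0,0,0,-1]]])

```text
clock: 24.75
eef_pos: [547.8, 82.9, 72.2]
orientation: [3.142, 0.002, -2.932]
contact_force: [-5.7, -3.1, 19.4]
gripper_width: 0.205
grasp_force: 81.2
```

Request:
servo_tool(increments=[[[0,0,0.05,0,0,0,-1],[0,0,0,0,0,0,-1]]])

```text
clock: 24.95
eef_pos: [547.8, 82.9, 72.0]
orientation: [3.141, 0.002, -2.932]
contact_force: [-8.7, -2.5, 27.2]
gripper_width: 0.208
grasp_force: 81.7
```

Request:
servo_tool(increments=[[[0,0,-0.02,0,0,0,-1],[0,0,0,0,0,0,-1],[0,0,0,0,0,0,-1]]])

```text
clock: 25.25
eef_pos: [547.8, 82.9, 72.1]
orientation: [3.141, 0.002, -2.932]
contact_force: [-7.6, -2.5, 24.2]
gripper_width: 0.208
grasp_force: 81.6
```

```bash
python3 - <<'E'
from h import *
st(); c=cams.camera('side')
for l in ['leaf_edge','pin','blank']:
  for m in cams.mark_of('side',l)[:1]:
    w=world(c,m['at']); print(l,round(m['conf'],2),jig(w).round(1))
st()
E
```

```text
25.25 jig [-0.2 -4.4 72.1] ori [ 3.141e+00  2.000e-03 -2.932e+00] F [-7.6 -2.5 24.2] 0.208 81.6
leaf_edge 0.89 [ -1.6 -29.5  59. ]
pin 0.52 [-284.5 -325.1   14.6]
blank 0.81 [-1.811e+02  1.600e+00 -1.000e-01]
25.45 jig [-0.2 -4.4 72.1] ori [ 3.141e+00  2.000e-03 -2.932e+00] F [-8.  -2.5 23.4] 0.208 81.6
```

The leaf edge measures 59 mm, against 62.5 mm when shut and about 72 mm when ajar. The stop is hard and the push holds steady at 24 N, so I'm handing in.

```bash
python3 -c "
from bench import manip
print(manip.job_done())"
```

```text
the job is handed in; nothing more can be done
None
```

I handed the job in with the blank home, the lever sprung back, and the pin pushed through leaf, blank and base, its collar holding the leaf shut under a steady 24 N push, after about 25 s of the allowed 72 s; no verdict was returned.

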